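# Switch on the bench switch box under its push-latch cover

## Task

Switch on the bench switch box: press its cover in at the front edge once and let go so that it pops open, push the raised near end of the black rocker inside fully down, then push the cover back down and press it in again so that it latches shut when let go. Only push with the fingertips and do not force the cover; pick nothing up, and leave the small bolt, relay and bottle standing beside the box where they are.

Things in the scene. Friction and masses are not known exactly. Their poses are not given: they have to be found in the camera images.
- switch_box: Grey box fixed to the desk, 96 mm deep (its x), 146 mm wide (its y; flat feet 22 mm beyond each side), 60 mm high. Origin: centre of its underside; -x is its front, roughly towards the robot, +y to the robot's left, z up. Most of its top is the hinged cover (72 mm in x, 130 mm in y) between side walls 55 mm high; the front wall is 48 mm high. The inner panel lies at z = 38 mm.
- cover (a joint): Cover angle (rad) about its far (+x) edge. 0 = latched shut, level; -0.11 = pressed in to the stop (6 mm at cover_press); 1.5 = open, almost upright. Push-push latch: from shut, press in to the stop (beyond -0.10) and let go: a spring swings it open in about 1 s. From open, push it down, press in to the stop and let go: it stays at 0. The spring pushes back with 2 to 4 N at cover_press.
- cover_press (a point): Point on the cover's upper (outer) face where three small ribs mark the place to press: middle of the width, 55 mm from the hinge axis, 17 mm from the front edge. It moves with the cover. When the cover is shut it lies 60 mm above the desk and the point's axes are those of the box. Cover 4 mm thick.
- cover_hinge (a point): Point on the hinge axis, middle of the cover's width, 58 mm above the desk, 38 mm behind (box +x of) the box's origin. It lies in the cover's mid-thickness; the cover's outer face is 2 mm off it.
- rocker (a joint): Rocker switch angle in rad, pivot parallel to the box's y: 0 = off, the near (front, box -x) end raised; 0.40 = on, the near end fully down and the far end raised. It stays where it is left; pressing takes about 3 N.
- rocker_near_end (a point): Point on top of the black rocker's near end, where it is pressed; it moves with the rocker. Rocker 36 mm (box x) by 30 mm (box y), centred at box x = -10 mm, y = -20 mm; this point is 12.5 mm to the front of the pivot, about 50 mm above the desk when off, and sinks about 5 mm to on. It can be reached from straight above when the cover is fully open.
- hex_bolt: Loose steel hex bolt standing on its head, 19 mm wide, 37 mm high, origin at its underside: leave it alone.
- relay: Loose black cube-shaped relay, 28 x 28 x 24 mm, origin at its underside: leave it alone.
- green_cap_2: Loose small white bottle with a green cap, 32 mm wide, 50 mm high, origin at its underside: leave it alone.

How it is judged:
On the way, in this order (a step that is already met when the one before it is completed fails the run):
1. the shut cover is pressed in, with the rocker still off (value of joint cover below -0.04 rad and value of joint rocker below 0.1 rad), for 0.02 s.
2. the cover has sprung open by itself: more than 1.2 rad, not touched by the robot (value of joint cover above 1.2 rad and contact force between cover and the arm below 0.05 N and contact force between cover and the fingers below 0.05 N), for 0.1 s.
3. with the cover open, the rocker's near end is pushed fully down (above 0.34 rad) (value of joint rocker above 0.34 rad and value of joint cover above 1 rad), for 0.1 s.
4. the cover is swung down and pressed in past flush (value of joint cover below -0.04 rad), for 0.02 s.
At the end, for the whole second after the job is handed in: The cover is latched shut by itself (within 0.04 rad of 0, at rest), the rocker is on (above 0.34 of 0.40 rad), and the bolt, relay and bottle lie within 20 mm of where they stood (value of joint cover between -0.04 and 0.04 rad and velocity of joint cover below 0.05 rad/s and value of joint rocker above 0.34 rad and distance of each of hex_bolt, relay, green_cap_2 from where it was at the start of the episode below 0.02 m); the robot touches nothing.
It fails at once if the bolt is moved by more than 20 mm, or lifted (distance of hex_bolt from where it was at the start of the episode above 0.02 m).
It fails at once if the relay is moved by more than 20 mm, or lifted (distance of relay from where it was at the start of the episode above 0.02 m).
It fails at once if the bottle is moved by more than 20 mm, or lifted (distance of green_cap_2 from where it was at the start of the episode above 0.02 m).
It fails at once if the cover is forced: pressed with more than 60 N (contact force between cover and the fingers above 60 N).
It also fails if it takes over 51 s, if anything falls off the work surface, if the arm or the gripper's body presses on something with over 40 N, if the wrist force passes 120 N, or if a joint passes its speed limit or range.

## Robot

A 6-joint arm with a two-finger parallel gripper is mounted at the origin on the work surface; the furniture and walls round the work are solid. World frame = base frame: x ahead of the robot, y to its left, z up, the work surface at z = 0. Lengths are in m, angles in rad, forces in N, time in s.
With the tool pointing down it reaches from about 0.375 to 0.9 m from the base axis. Payload 3.1 kg.
Tool frame: the origin (TCP) lies midway between the tips of the shut fingers; the grasp point (between the pads) lies 19 mm behind it; z points along the fingers, y is the line along which they close (so a half turn about z gives the same grasp; the last joint's range is limited). The gripper opens to 87 mm and grips with 3 to 60 N. Pads are 19 mm wide; open, the fingers measure 117 mm over their backs; the gripper's body (75 mm by 190 mm) begins 51 mm behind the grasp point.
Start: joints at [-1.327, 0.527, 1.433, -0, 1.181, -0.178], TCP at [0.256, -0.57, 0.223] pointing down, gripper open.
Joint ranges: [-3.08, 3.08], [-0.75, 2.2], [0.22, 2.44], [-1.43, 4.57], [0, 2.65], [-2.85, 2.85]. Speed limits (rad/s): [2.79, 2.79, 3.14, 3.14, 3.14, 3.14].

## Interface

Orientations are given as a unit quaternion [x, y, z, w].
In Python, from rig import get_obs, cams, job gives the robot as it stands.
- The arm moves only by the tool servo_tool, never from a script. Its argument "moves" is text: rows parted by semicolons, each of 5 numbers parted by spaces: the shift along the tool's x, y, z in m, then the turn about the tool's z in degrees, then the finger opening in m, from 0 to 0.087. In form: dx dy dz spin claw; .... A call has 1 to 10 rows; each row is the pose to reach, as a shift and turn from the pose commanded when the call began, along the tool's axes at that moment; what a row does not reach only later rows make up. A row lasts 1/12 s, in which the tool goes at most 41.7 mm and 7.16 degrees, less where a joint would pass 70% of its speed; a pose out of reach is approached as far as the arm can. A call with a gripper value outside its range is refused whole. The fingers move at their own pace and stop on an object; "grip_force" is the grip in N (left out, the last holds). Time passes only in rows, so rows that repeat a pose let the fingers close. It gives the time, the measured TCP pose, the force, the opening and the grip force at its end, in the units of the state.
- get_obs(): the state, without advancing time (a new reading comes with each control period).
- cams.camera(name): name is "side" or "top"; returns the picture (384x512x3 uint8, blue, green, red); there is no depth.
- cams.camera_model(name): a dict with "fx", "fy", "cx", "cy" (pixels), "R" (3x3) and "t" (3): a world point X has camera coordinates R X + t. Camera axes: x right, y down, z forward; pixel columns grow to the right and rows downward; lengths in m; the calibration is good to about 2 mm. A picture is of the moment at which its call begins. camera_model takes no time and is no camera call.
- job.hand_in(): hands the job in; it is judged then, once.
The state is a dict: "time": time; "q": joint angles; "joint_velocities": joint speeds; "joint_torque": joint torques, N m; "position": TCP position; "tool_rot": TCP orientation; "ft_force": force on the tool from outside, world axes, zero at the start; "moment": the same for the moment, N m; "grip_width": finger opening in m; "grip_force": force on a finger pad.
Only numpy, scipy, OpenCV 4.12 (cv2) and the standard library are available. Lean on these libraries where they do the work, as an engineer would, in place of code of your own. Each camera call takes 0.05 s, during which the arm holds its last target. There are 200 camera calls.

## Working session

There is one attempt and no reset: what is moved stays moved. The work goes in short steps, Python scripts to look and compute and a tool call to move; the robot and the scene stay as the last step left them, time stands still between calls to the robot, and variables do not carry over. Pictures are saved under pics/ and viewed, at most 10 in all, crops included, and the job is handed in when it is done.

Besides the shell and the picture viewer there is one more tool, called after "Call:" as name(argument=value, ...), one argument or row to a line, values as JSON. servo_tool: Moves the arm, as the interface text tells. Its arguments: {"type":"object","properties":{"moves":{"type":"string"},"grip_force":{"type":"number"}},"required":["moves"]}

```bash
mkdir -p pics; python3 - <<'E'
from rig import get_obs,cams
import cv2
o=get_obs();print(o)
for n in("top","side"):
    cv2.imwrite(f"pics/{n}0.png",cv2.resize(cams.camera(n),(800,600),interpolation=cv2.INTER_CUBIC))
    m=cams.camera_model(n);print(n,m)
E
```

```text
{'time': 0.0, 'q': array([-1.32648164e+00,  5.28478186e-01,  1.43391100e+00, -1.66945021e-06,
        1.18137877e+00, -1.78497486e-01]), 'joint_velocities': array([-1.76420267e-04, -7.89116302e-04, -1.27101165e-06, -1.46646976e-04,
       -2.58319593e-04,  1.33126887e-03]), 'joint_torque': array([-6.31538915e-04, -4.40046787e+01, -1.76592153e+01,  6.33846782e-02,
        5.80563443e-02, -1.47754113e-04]), 'position': array([ 0.25630156, -0.56922535,  0.22156148]), 'tool_rot': array([ 9.77736191e-01,  2.09835075e-01, -3.65580353e-05, -1.08703541e-03]), 'ft_force': array([-0.04517394,  0.45567162,  0.07695908]), 'moment': array([ 0.02776047, -0.01111615, -0.00989568]), 'grip_force': 0.0, 'grip_width': 0.0870799510790752}
top {'fx': 361.8943962934571, 'fy': 361.8943962934571, 'cx': 248.0495808110677, 'cy': 184.84265728998528, 'R': array([[-0.00724722, -0.99989883, -0.01223939],
       [-0.98765163,  0.00907293, -0.15640316],
       [ 0.15649839,  0.01095477, -0.98761746]]), 't': array([0.04398253, 0.48052457, 0.83185323])}
side {'fx': 388.1343532704876, 'fy': 388.1343532704876, 'cx': 250.76425112427353, 'cy': 193.00915455993896, 'R': array([[ 0.99816903, -0.060193  ,  0.00594954],
       [-0.02108789, -0.43850337, -0.89848211],
       [ 0.05669123,  0.89671155, -0.43896982]]), 't': array([-0.46474474,  0.08074555,  0.82391491])}
```

View pics/top0.png

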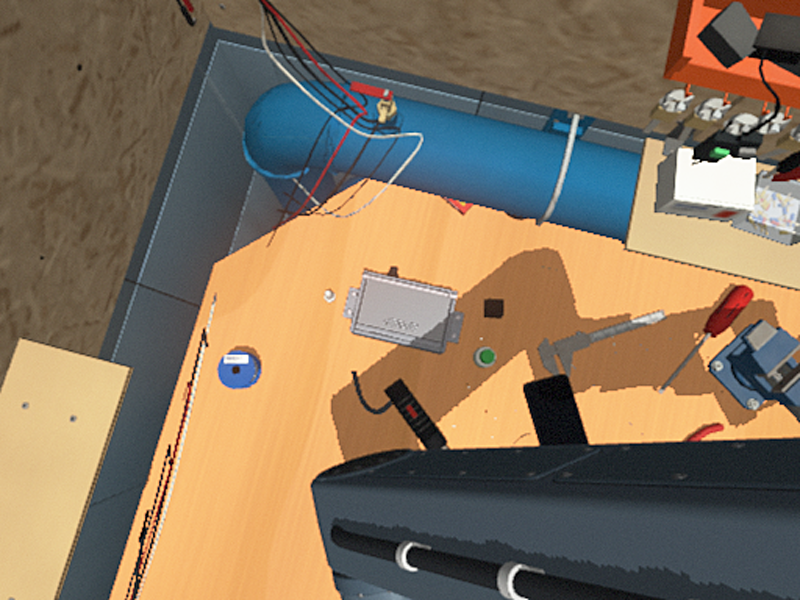

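View pics/side0.png

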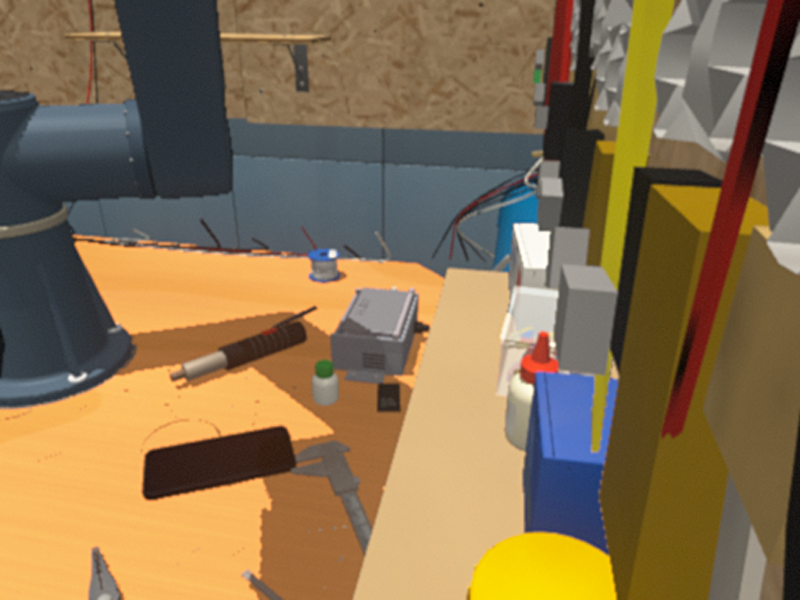

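The top view shows the box centred near (403,310), the bolt at (329,295), the relay at (493,308) and the bottle at (485,357). I'll zoom in on the box.

```bash
python3 - <<'E'
from rig import cams
import cv2
im=cams.camera("top");cv2.imwrite("pics/topc.png",cv2.resize(im[165:240,205:305],(800,600),interpolation=cv2.INTER_CUBIC))
E
```

```text
(no output)
```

View pics/topc.png

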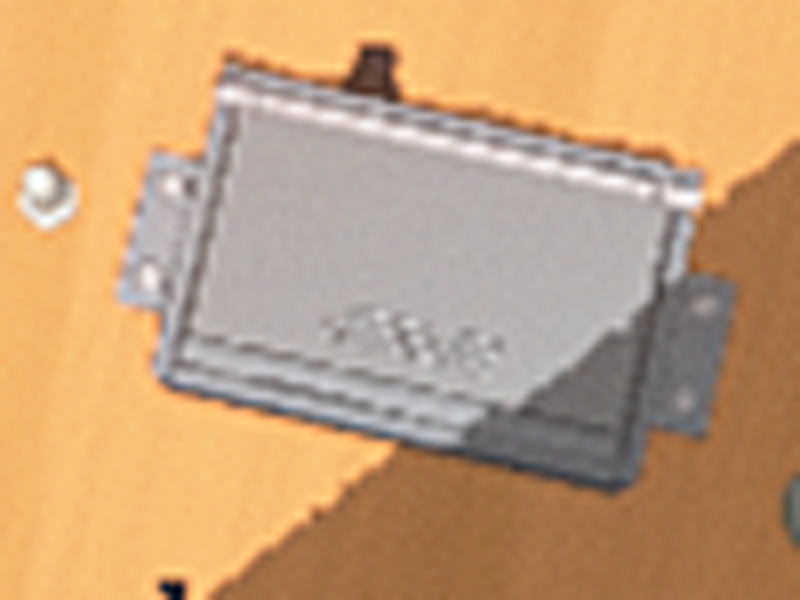

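```bash
cat > h.py <<'E'
import numpy as np
from rig import cams
def ray(n,uv,z):
    m=cams.camera_model(n);d=np.array([(uv[0]-m["cx"])/m["fx"],(uv[1]-m["cy"])/m["fy"],1.])
    R=np.array(m["R"]);c=-R.T@m["t"];d=R.T@d
    return c+d*(z-c[2])/d[2]
def proj(n,X):
    m=cams.camera_model(n);p=np.array(m["R"])@X+m["t"];return p[0]/p[2]*m["fx"]+m["cx"],p[1]/p[2]*m["fy"]+m["cy"]
E
python3 - <<'E'
from h import *
from scipy.optimize import least_squares
F=[((412,336),(-17,0,60)),((190,340),(-34,65,60)),((620,427),(-34,-65,60)),((135,226),(0,95,3)),((723,361),(0,-95,3)),((238,105),(38,65,60)),((668,195),(38,-65,60))]
P=[];B=[]
for uv,b in F:
    w=ray("top",((uv[0]+.5)/8-.5+205,(uv[1]+.5)/8-.5+165),b[2]/1000);P.append(w[:2]);B.append(np.array(b[:2])/1000)
P=np.array(P);B=np.array(B)
def res(p):
    c,s=np.cos(p[2]),np.sin(p[2]);return (B@np.array([[c,s],[-s,c]])+p[:2]-P)
s=least_squares(lambda p:res(p).ravel(),[.55,0,0]);print(s.x,np.degrees(s.x[2]),(res(s.x)*1000).round(1))
x,y,t=s.x
T=lambda a,b,z:np.array([x+np.cos(t)*a-np.sin(t)*b,y+np.sin(t)*a+np.cos(t)*b,z])
for n,b in(("press",(-.017,0,.06)),("rock",(-.0225,-.02,.05)),("hinge",(.038,0,.058))):print(n,T(*b).round(4))
print("bolt",ray("top",(45/8+205,190/8+165),.03),"relay",ray("top",(493*.64,308*.64),.024),"bottle",ray("top",(485*.64,357*.64),.05))
E
```

```text
[ 0.44452365  0.01683572 -0.22350252] -12.80575116277959 [[ 1.7 -1. ]
 [ 0.2  1.8]
 [-2.4 -0.9]
 [-1.3  2.5]
 [ 0.3 -0.8]
 [ 1.3 -0.2]
 [ 0.3 -1.4]]
press [0.4279 0.0206 0.06  ]
rock [0.4182 0.0023 0.05  ]
hinge [0.4816 0.0084 0.058 ]
bolt [0.4733894  0.13096798 0.03      ] relay [ 0.45146024 -0.12318515  0.024     ] bottle [ 0.37510026 -0.10408713  0.05      ]
```

Call:
servo_tool(
  moves="0.04 -0.046 0 7 0; 0.07 -0.082 0 14 0; 0.1 -0.117 0 21 0; 0.12 -0.14 0 28 0; 0.14 -0.164 0 35 0; 0.16 -0.187 0 37 0; 0.18 -0.211 0 37 0; 0.2 -0.234 0 37 0; 0.2 -0.234 0 37 0",
)

```text
time: 0.9
position: [0.3422, -0.2681, 0.2221]
tool_rot: [0.994, -0.109, -0.001, -0.003]
ft_force: [-0.3, 0.2, -0.4]
grip_width: 0.0346
grip_force: 0.0
```

Call:
servo_tool(
  moves="0.003 -0.04 0.01 0.3 0; 0.006 -0.08 0.02 0.3 0; 0.009 -0.12 0.03 0.3 0; 0.012 -0.16 0.04 0.3 0; 0.014 -0.2 0.05 0.3 0; 0.017 -0.24 0.06 0.3 0; 0.019 -0.27 0.08 0.3 0; 0.021 -0.29 0.1 0.3 0; 0.021 -0.3 0.1 0.3 0; 0.021 -0.3 0.1 0.3 0",
)

```text
time: 1.73
position: [0.4294, 0.0148, 0.1219]
tool_rot: [0.994, -0.112, -0.001, -0.0]
ft_force: [0.6, 0.3, -0.7]
grip_width: 0.0004
grip_force: 0.0
```

```bash
python3 - <<'E'
from rig import cams,get_obs
import cv2
a=cams.camera("top")[150:255,190:330];b=cams.camera("side")[130:270,150:337]
a=cv2.resize(a,(400,300),interpolation=3);b=cv2.resize(b,(400,300),interpolation=3)
cv2.imwrite("pics/c1.png",cv2.resize(cv2.hconcat([a,b]),(800,300)))
o=get_obs();print(o["position"],o["q"],o["tool_rot"])
E
```

```text
[0.43023694 0.01275385 0.12312233] [-2.30925112e-01  4.49381633e-01  2.00538922e+00 -5.83392723e-04
  6.85760233e-01  1.56805528e+00] [ 9.93524069e-01 -1.13620460e-01  5.05620469e-04  2.45452093e-04]
```

View pics/c1.png

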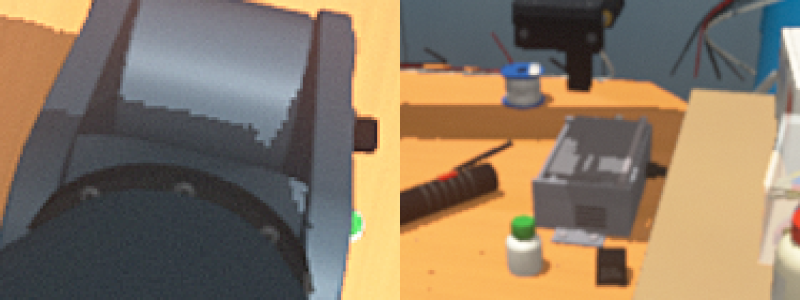

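Call:
servo_tool(
  moves="-0.004 -0.007 0.02 0 0; -0.004 -0.007 0.04 0 0; -0.004 -0.007 0.052 0 0; -0.004 -0.007 0.058 0 0; -0.004 -0.007 0.061 0 0; -0.004 -0.007 0.063 0 0; -0.004 -0.007 0.065 0 0; -0.004 -0.007 0.067 0 0; -0.004 -0.007 0.067 0 0",
)

```text
time: 2.58
position: [0.4281, 0.0205, 0.0562]
tool_rot: [0.993, -0.114, 0.001, 0.0]
ft_force: [0.1, -2.3, 2.9]
grip_width: 0.0002
grip_force: 2.0
```

Call:
servo_tool(
  moves="0 0 0.001 0 0; 0 0 0.002 0 0; 0 0 0.003 0 0; 0 0 0.003 0 0",
)

```text
time: 2.92
position: [0.4282, 0.0207, 0.0543]
tool_rot: [0.994, -0.114, 0.002, 0.0]
ft_force: [-3.3, -4.4, 22.2]
grip_width: 0.0003
grip_force: 11.0
```

Call:
servo_tool(
  moves="0 0 -0.03 0 0; 0 0 -0.07 0 0; 0 0 -0.11 0 0; 0 0 -0.14 0 0; 0 0 -0.14 0 0; 0 0 -0.14 0 0; 0 0 -0.14 0 0; 0 0 -0.14 0 0; 0 0 -0.14 0 0; 0 0 -0.14 0 0",
)

```text
time: 3.75
position: [0.4265, 0.0214, 0.1913]
tool_rot: [0.993, -0.114, -0.002, -0.0]
ft_force: [0.2, 0.7, 1.0]
grip_width: 0.0007
grip_force: 0.0
```

Call:
servo_tool(
  moves="0 0 0 0 0; 0 0 0 0 0; 0 0 0 0 0; 0 0 0 0 0; 0 0 0 0 0; 0 0 0 0 0; 0 0 0 0 0",
)

```text
time: 4.33
position: [0.4274, 0.0212, 0.1926]
tool_rot: [0.993, -0.114, 0.0, -0.0]
ft_force: [0.4, -0.1, 0.5]
grip_width: 0.0003
grip_force: 0.0
```

```bash
python3 - <<'E'
from rig import cams,get_obs
import cv2
b=cams.camera("side")[150:270,170:330]
cv2.imwrite("pics/c2.png",cv2.resize(b,(800,600),interpolation=3))
print(get_obs()["position"])
E
```

```text
[0.42738296 0.02119085 0.19261044]
```

View pics/c2.png

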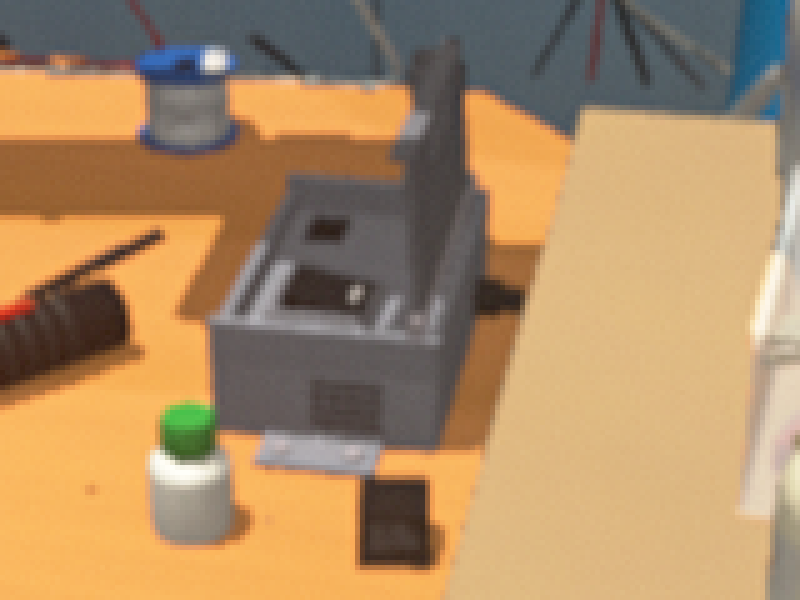

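The cover is open and the rocker is visible at about (280–375, 262–315). I'll check the predicted rocker and wall positions against these pixels.

```bash
python3 - <<'E'
from h import *
x,y,t=.44452,.01684,-.2235
T=lambda a,b,z:np.array([x+np.cos(t)*a-np.sin(t)*b,y+np.sin(t)*a+np.cos(t)*b,z])
for n,b in dict(nl=(-.028,-.005,.052),nr=(-.028,-.035,.052),fr=(.008,-.035,.042),fl=(.008,-.005,.042),frontR=(-.048,-.073,.055),backR=(.048,-.073,.055),frontL=(-.048,.073,.048)).items():
    u=np.array(proj("side",T(*b)));print(n,((u-[170,150]+.5)*5-.5).round())
E
```

```text
nl [290. 257.]
nr [275. 289.]
fr [359. 317.]
fl [372. 284.]
frontR [205. 322.]
backR [441. 343.]
frontL [284. 187.]
```

Call:
servo_tool(
  moves="-0.008 0.02 0.0 0 0; -0.008 0.02 0.03 0 0; -0.008 0.02 0.065 0 0; -0.008 0.02 0.1 0 0; -0.008 0.02 0.12 0 0; -0.008 0.02 0.132 0 0; -0.008 0.02 0.136 0 0; -0.008 0.02 0.138 0 0; -0.008 0.02 0.14 0 0; -0.008 0.02 0.14 0 0",
)

```text
time: 5.22
position: [0.4156, 0.0034, 0.053]
tool_rot: [0.993, -0.114, 0.001, 0.0]
ft_force: [0.6, -0.6, 0.5]
grip_width: 0.0005
grip_force: 0.0
```

Call:
servo_tool(
  moves="0 0 0.001 0 0; 0 0 0.002 0 0; 0 0 0.003 0 0; 0 0 0.004 0 0; 0 0 0.005 0 0; 0 0 0.005 0 0",
)

```text
time: 5.72
position: [0.4146, 0.0036, 0.0476]
tool_rot: [0.993, -0.114, -0.0, -0.0]
ft_force: [-1.4, 0.2, 2.2]
grip_width: 0.0005
grip_force: 1.0
```

Call:
servo_tool(
  moves="0 0 0.001 0 0; 0 0 0.002 0 0; 0 0 0.003 0 0; 0 0 0.003 0 0",
)

```text
time: 6.05
position: [0.4133, 0.004, 0.0444]
tool_rot: [0.993, -0.114, -0.002, -0.0]
ft_force: [-2.4, 0.6, 3.9]
grip_width: 0.0009
grip_force: 2.4
```

Call:
servo_tool(
  moves="0 0 0.001 0 0; 0 0 0.002 0 0; 0 0 0.003 0 0; 0 0 0.003 0 0",
)

```text
time: 6.38
position: [0.4132, 0.004, 0.0433]
tool_rot: [0.994, -0.114, -0.001, -0.0]
ft_force: [-5.5, 0.3, 29.3]
grip_width: 0.0006
grip_force: 15.0
```

Call:
servo_tool(
  moves="0 0 0 0 0; 0 0 -0.03 0 0; 0 0 -0.07 0 0; 0 0 -0.11 0 0; 0 0 -0.145 0 0; 0 0 -0.16 0 0; 0 0 -0.16 0 0; 0 0 -0.16 0 0; 0 0 -0.16 0 0",
)

```text
time: 7.13
position: [0.4144, 0.0036, 0.2006]
tool_rot: [0.993, -0.114, -0.001, -0.0]
ft_force: [0.4, -0.9, 0.0]
grip_width: 0.0005
grip_force: 0.0
```

```bash
python3 - <<'E'
from rig import cams,get_obs
import cv2
b=cams.camera("side")[160:250,190:310]
cv2.imwrite("pics/c3.png",cv2.resize(b,(800,600),interpolation=3))
print(get_obs()["position"])
E
```

```text
[0.41409826 0.00370342 0.20023133]
```

View pics/c3.png

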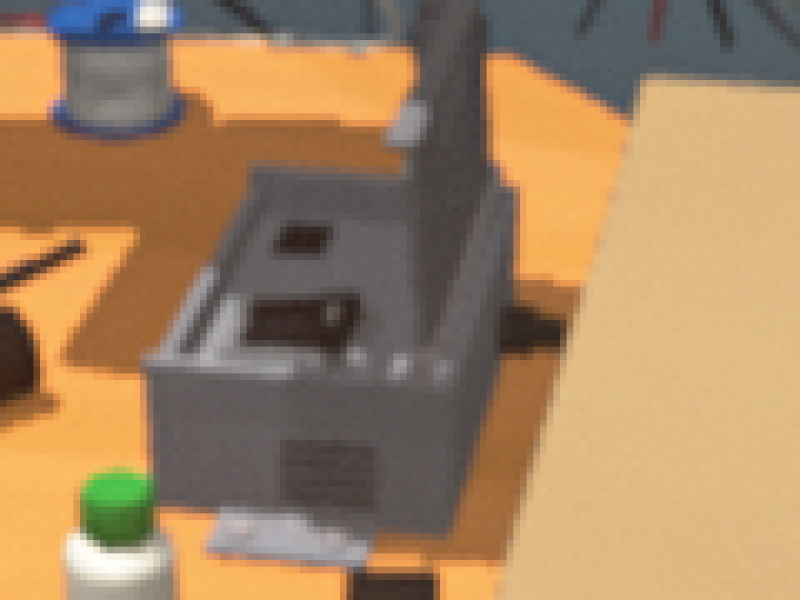

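Call:
servo_tool(
  moves="0.03 -0.01 0 0 0; 0.06 -0.02 0 0 0; 0.09 -0.02 0 0 0; 0.097 -0.02 0 0 0; 0.097 -0.02 0.01 0 0; 0.097 -0.02 0.04 0 0; 0.097 -0.02 0.07 0 0; 0.097 -0.02 0.085 0 0; 0.097 -0.02 0.085 0 0; 0.097 -0.02 0.085 0 0",
)

```text
time: 8.02
position: [0.5111, 0.0016, 0.1146]
tool_rot: [0.993, -0.114, -0.003, -0.0]
ft_force: [0.5, -0.5, 0.2]
grip_width: 0.0007
grip_force: 0.0
```

Call:
servo_tool(
  moves="-0.012 0 0 0 0; -0.02 0 0 0 0; -0.028 0 -0.001 0 0; -0.034 0 -0.002 0 0; -0.042 0 0 0 0; -0.05 0 0.002 0 0; -0.056 0 0.006 0 0; -0.063 0 0.011 0 0; -0.063 0 0.011 0 0",
)

```text
time: 8.77
position: [0.45, 0.016, 0.1047]
tool_rot: [0.994, -0.114, -0.002, -0.0]
ft_force: [1.7, 0.1, 1.6]
grip_width: 0.0002
grip_force: 1.0
```

Call:
servo_tool(
  moves="-0.006 0 0.006 0 0; -0.0105 0 0.0125 0 0; -0.013 0 0.017 0 0; -0.0155 0 0.022 0 0; -0.017 0 0.027 0 0; -0.0185 0 0.032 0 0; -0.019 0 0.037 0 0; -0.0195 0 0.042 0 0; -0.0195 0 0.042 0 0",
)

```text
time: 9.52
position: [0.4319, 0.0202, 0.0626]
tool_rot: [0.993, -0.114, -0.002, -0.0]
ft_force: [-1.6, 1.1, 3.4]
grip_width: 0.0004
grip_force: 1.8
```

Call:
servo_tool(
  moves="-0.003 0 0.002 0 0; -0.003 0 0.004 0 0; -0.003 0 0.006 0 0; -0.003 0 0.007 0 0; -0.003 0 0.008 0 0; -0.003 0 0.008 0 0",
)

```text
time: 10.02
position: [0.4314, 0.0202, 0.0555]
tool_rot: [0.993, -0.114, 0.001, 0.0]
ft_force: [1.1, 1.3, 4.1]
grip_width: 0.0006
grip_force: 2.2
```

Call:
servo_tool(
  moves="0 0 0.001 0 0; 0 0 0.002 0 0; 0 0 0.003 0 0; 0 0 0.003 0 0",
)

```text
time: 10.35
position: [0.4316, 0.0202, 0.0545]
tool_rot: [0.994, -0.114, 0.002, 0.0]
ft_force: [-3.0, -0.4, 28.8]
grip_width: 0.0009
grip_force: 14.4
```

The cover is at its stop, so I'll let go.

Call:
servo_tool(
  moves="0 0 -0.01 0 0; 0 0 -0.03 0 0; 0 0 -0.07 0 0; 0 0 -0.11 0 0; 0 0 -0.14 0 0; 0 0 -0.14 0 0; 0 0 -0.14 0 0; 0 0 -0.14 0 0; 0 0 -0.14 0 0; 0 0 -0.14 0 0",
)

```text
time: 11.18
position: [0.4295, 0.0206, 0.191]
tool_rot: [0.993, -0.114, -0.002, -0.0]
ft_force: [0.1, 0.8, -0.1]
grip_width: 0.0004
grip_force: 0.0
```

```bash
python3 - <<'E'
from rig import cams,get_obs
import cv2
b=cams.camera("side")[130:280,150:350]
cv2.imwrite("pics/c4.png",cv2.resize(b,(800,600),interpolation=3))
o=get_obs();print(o["position"],o["ft_force"])
E
```

```text
[0.42970408 0.02052938 0.19109085] [ 0.11314968 -1.07170461 -0.26942135]
```

View pics/c4.png

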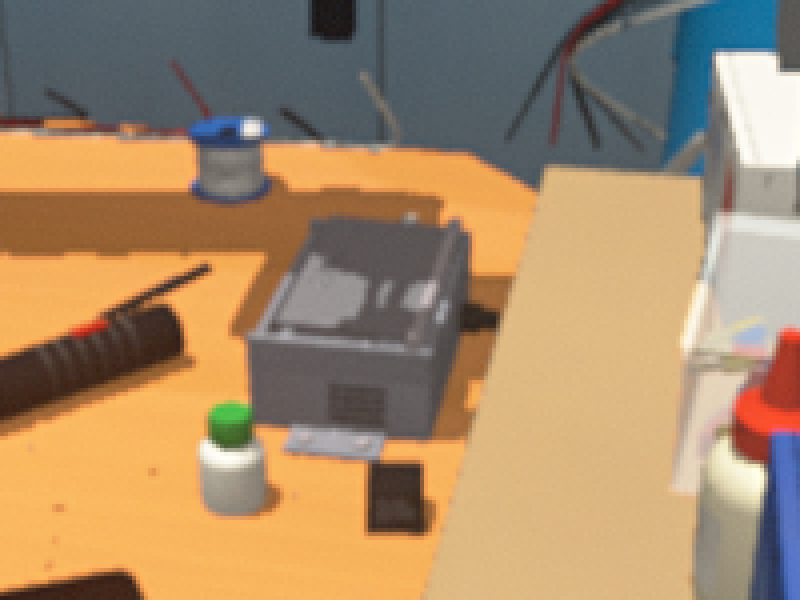

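The cover is shut and level (around (365,280)). The bottle (232,460) and relay (396,497) are where they were, and the gripper is clear.

```bash
python3 -c "
from rig import job
print(job.hand_in())"
```

```text
the job is handed in; nothing more can be done
None
```

The job is handed in: the cover was pressed and popped open, the rocker pushed fully down, and the cover pressed shut again, staying shut when released. The last picture shows the cover level and the bottle and relay in place; the bolt was not in that view, but the arm never went near it. The hand-in call returned no verdict.

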